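# Swap the battery pack in the bench scale's push-push bay

## Robot

A 7-joint arm with a two-finger parallel gripper is mounted at the origin on the work surface. World frame = base frame: x ahead of the robot, y to its left, z up, the work surface at z = 0. Lengths are in m, angles in rad, forces in N, time in s.
With the tool pointing down it reaches from about 0.425 to 1.025 m from the base axis. Payload 9.4 kg.
Tool frame: the origin (TCP) lies at the very end of the fingers, on their centre line; the grasp point (between the pads) lies env.grip_point_offset behind it (env.grip_point_offset is the distance from the TCP to the grasp point, in m); z points along the fingers, y is the direction in which the jaws open and shut (so a half turn about z gives the same grasp; the last joint's range is limited). The gripper opens to 85 mm and grips with 20 to 120 N. Pads are 22 mm wide; open, the fingers measure 114 mm over their backs; the gripper's body (76 mm by 85 mm) begins 54 mm behind the grasp point. The pads swing forward as they close: fully open they stand 13 mm farther back than shut.
Start: joints at [1.182, 0.599, -0.003, 1.599, 0.002, 0.943, -0.08], TCP at [0.222, -0.69, 0.231] pointing down, gripper open.
Joint ranges: [-2.57, 2.57], [-0.35, 1.97], [-1.29, 1.29], [0.11, 2.56], [-1.05, 4.19], [0.11, 1.86], [-2.63, 2.63]. Speed limits (rad/s): [2.22, 2.22, 3.01, 3.01, 3.14, 3.14, 3.14].

## Interface

Orientations are given as a unit quaternion [w, x, y, z].
In Python, from plant import env gives the robot as it stands.
- The arm moves only by the tool apply_moves, never from a script. Its argument "moves" is a list of rows, each a list of 3 entries, a list of its own where there are three numbers: the shift along the tool's x, y, z as a fraction of full scale, then the turn, a rotation vector about the tool's x, y, z as a fraction of full scale, then the opening in per cent of the stroke, from 0 (shut) to 100 (fully open). In form: [[[tx, ty, tz], [rx, ry, rz], claw], ...]. A call has 1 to 20 rows; each row shifts and turns the commanded pose from where the row before left it, along the tool's axes as they then stand; what a row does not reach is not made up. Full scale, the value 1, is 0.04 m for a shift and 30 degrees for a turn. A row lasts 1/12 s, in which the tool goes at most 41.7 mm and 7.16 degrees, less where a joint would pass 70% of its speed; a pose out of reach is approached as far as the arm can. A call with a number of a shift or a turn outside -1 to 1 is refused whole. A call with a gripper value outside its range is refused whole. The fingers move at their own pace and stop on an object; the grip force is fixed at half the most. Time passes only in rows, so rows that do not move let the fingers close. It gives the time, the measured TCP pose, the force and the opening at its end, in the units of the state.
- env.get_state(): the state, without advancing time (a new reading comes with each control period).
- env.grab_frame(name): name is "scene" or "top" or "wrist"; returns the picture (400x640x3 uint8, blue, green, red); there is no depth.
- env.get_calibration(name): a dict with "fx", "fy", "cx", "cy" (pixels), "k1" (the pictures are not rectified: a ray, as slopes to the right and down, at radius r is drawn at 1 + k1 r^2 times it, then the intrinsics apply), "rvec" (rotation vector, rad) and "tvec" (3), from world to camera coordinates, as OpenCV has them; the wrist camera has in their place "hand_eye" (4x4, takes a point from camera to tool coordinates, whose origin is the TCP and whose axes are the flange's). Camera axes: x right, y down, z forward; pixel columns grow to the right and rows downward; lengths in m; the calibration is good to about 2 mm. A picture is of the moment at which its call begins: read the wrist's pose just before it. get_calibration takes no time and is no camera call.
- env.sign_off(): hands the job in, once; it reports no verdict.
The state is a dict: "clock": time; "joint_pos": joint angles; "qd": joint speeds; "tau": joint torques, N m; "ee_pos": TCP position; "tcp_rot": TCP orientation; "ft_force": force on the tool from outside, world axes, zero at the start; "wrist_torque": the same for the moment, N m; "width": finger opening in m.
Only numpy, scipy, OpenCV 4.12 (cv2) and the standard library are available. Lean on these libraries where they do the work, as an engineer would, in place of code of your own. Each camera call takes 0.05 s, during which the arm holds its last target.

## Task

The packing-bench scale has a flat battery: press the orange-capped pack in its battery bay until it unlocks and springs up, lift it out and set it down in the blue bin without dropping it. Then slide the green-capped charged pack into the empty bay and press it home so that it locks and stays down when you let go. Do not force the packs or the scale, and leave the carton, the tape roll and the pencil where they are.

Things in the scene. Friction and masses are not known exactly. Their poses are not given: they have to be found in the camera images.
- terminal: The scale's terminal, a light grey housing fixed to the bench. Origin on the bench under the centre of the battery bay; x away from its front, z up. 110 mm deep (x). The block from y = -42 to 42 mm has a flat top at z = 100 mm with the bay in its middle; from y = 42 to 170 mm it has a sloping display with keys, nowhere above 100 mm. Do not ram it.
- bay_mouth (a point): Centre of the battery bay's mouth, level with the flat top (rim), 100 mm above the bench; x, y along the terminal's. The bay is an upright rectangular well, 28.4 mm in x by 48.4 mm in y, with a 45 degree lead-in 4 mm deep round the rim (36.4 x 56.4 mm at the top).
- carriage: The black sprung carriage in the bay, on which the pack stands; it slides up and down, origin at the centre of its top. Free: 40 mm below the rim (pack top 32 mm above the rim). Locked: 55 to 64 mm below it (pack top 8 to 17 mm above), and side hooks hold the pack down. Push-push catch: pressed nearly to its hard stop and let go, it locks if it was free and comes free if it was locked.
- bay_floor (a point): Bottom of the bay, 6 mm above the bench. Feel of a press: spring 3 N at first, 7 to 9 N near the stop; a steep rise is the stop, 5 to 10.5 mm below the locked height and 65 to 70 mm below the rim, different from scale to scale. A press that ends over 1 mm short of it springs back, unchanged. More than 25 N between a pack and the carriage breaks the catch.
- flat_pack: The flat battery: dark grey pack with an orange cap, 26 mm (x) by 46 mm (y) by 72 mm tall (z), about 0.12 kg; origin at the centre of its underside. Its top 4 mm is a step of 20 by 40 mm; each narrow side has a notch 5 mm deep, 9 to 19 mm above the underside. At the start it stands locked in the bay.
- charged_pack: The charged battery: the same pack with a green cap, origin at the centre of its underside; at the start it stands upright on the bench. It fits the bay either way round, its 46 mm side along the terminal's y.
- blue_bin: Open blue plastic bin fixed to the bench, 200 mm (x) by 140 mm (y) outside, 50 mm high, walls and floor 4 mm; origin at the centre of its underside.
- carton: Bystander: loose cardboard box, 80 x 130 x 55 mm, origin under its centre.
- tape_roll: Bystander: loose roll of brown tape lying flat, 90 mm across, 48 mm high, origin under its centre.
- pencil: Bystander: loose yellow pencil on the bench, 170 mm long along x, 7 mm thick, origin under its middle.
Not all that is in view belongs to the job. Several things have the shape of the blue_bin; the one meant has the colours described above.

How it is judged:
On the way, in this order (a step that is already met when the one before it is completed fails the run):
1. the flat pack is unlocked and has sprung up in the bay (z of flat_pack in the frame of bay_mouth above -0.045 m and horizontal distance between flat_pack and bay_mouth below 0.006 m), for 0.1 s.
2. the flat pack lies or stands in the blue bin, released and at rest (x of flat_pack in the frame of blue_bin between -0.096 and 0.096 m and y of flat_pack in the frame of blue_bin between -0.066 and 0.066 m and z of flat_pack in the frame of blue_bin between -0.01 and 0.045 m and linear speed of flat_pack below 0.03 m/s and contact force between the fingers and flat_pack below 0.1 N), for 0.2 s.
3. the charged pack is locked down in the bay and released (z of charged_pack in the frame of bay_mouth between -0.066 and -0.053 m and horizontal distance between charged_pack and bay_mouth below 0.005 m and angle between charged_pack's own z axis and vertical below 0.08 rad and linear speed of charged_pack below 0.02 m/s and contact force between the fingers and charged_pack below 0.1 N), for 0.3 s.
At the end, for the whole second after the job is handed in: The charged pack is locked in the bay, released, at rest, upright within 0.08 rad, within 5 mm of its centre, underside 53 to 66 mm below the rim; the flat pack is released and at rest inside the blue bin, origin within 96 mm (x) and 66 mm (y) of its centre, under 45 mm high (all of step 2 and all of step 3); the robot touches nothing.
It fails at once if the catch is overloaded: more than 25 N between a pack and the carriage (contact force between any of flat_pack, charged_pack and carriage above 25 N).
It fails at once if a pack is rammed into or jammed in the scale: more than 60 N (contact force between any of flat_pack, charged_pack and terminal above 60 N).
It fails at once if the robot strikes the scale: more than 30 N (contact force between any of the fingers, the arm and terminal above 30 N).
It fails at once if the flat pack is dropped: faster than 0.6 m/s with no finger on it (linear speed of flat_pack above 0.6 m/s and contact force between the fingers and flat_pack below 0.1 N).
It fails at once if the carton, the tape roll or the pencil is moved by more than 20 mm (distance of any of carton, tape_roll, pencil from where it was at the start of the episode above 0.02 m).
It also fails if it takes over 72 s, if anything falls off the work surface, if the arm or the gripper's body presses on something with over 40 N, if the wrist force passes 120 N, or if a joint passes its speed limit or range.

## Working session

There is one attempt and no reset: what is moved stays moved. The work goes in short steps, Python scripts to look and compute and a tool call to move; the robot and the scene stay as the last step left them, time stands still between calls to the robot, and variables do not carry over. Pictures are saved under pics/ and viewed, and the job is handed in when it is done.

Besides the shell and the picture viewer there is one more tool, called after "Call:" as name(argument=value, ...) on one line, values as JSON. apply_moves: Moves the arm, as the interface text tells. Its arguments: {"type":"object","properties":{"moves":{"type":"array"}},"required":["moves"]}

```bash
mkdir -p pics; ls; python3 - <<'E'
from plant import env
import cv2
for n in ("scene","top"):
    cv2.imwrite(f"pics/{n}0.png",env.grab_frame(n)); print(env.get_calibration(n))
print(env.get_calibration("wrist"),env.grip_point_offset)
print(env.get_state())
E
```

```text
pics
{'fx': 436.7761593325521, 'fy': 436.7761593325521, 'cx': 315.83115943063086, 'cy': 205.72331077818953, 'k1': 0.03834754635376018, 'rvec': array([ 1.52913339,  1.94933798, -0.90674436]), 'tvec': array([ 0.27571489, -0.24426106,  1.95030648])}
{'fx': 399.0019580084693, 'fy': 399.0019580084693, 'cx': 313.375680608994, 'cy': 200.49394623897874, 'k1': -0.07828931295562322, 'rvec': array([ 2.11956315, -2.18112282,  0.15562235]), 'tvec': array([-0.13757032,  0.51080436,  1.21190942])}
{'fx': 292.8292642613107, 'fy': 292.8292642613107, 'cx': 316.70297915018017, 'cy': 203.75655720018838, 'k1': -0.04264691891319865, 'hand_eye': array([[-5.37197702e-04, -9.50068395e-01, -3.12041272e-01,
         8.09094055e-02],
       [ 9.99998898e-01, -9.42158198e-04,  1.14702012e-03,
        -5.45691042e-04],
       [-1.38373980e-03, -3.12040312e-01,  9.50067855e-01,
        -1.42694306e-01],
       [ 0.00000000e+00,  0.00000000e+00,  0.00000000e+00,
         1.00000000e+00]])} 0.0187
{'clock': 0.1, 'joint_pos': array([ 1.18233429,  0.60004014, -0.00253382,  1.60003355,  0.00182685,
        0.94288174, -0.0797903 ]), 'qd': array([-0.00029443, -0.00348271,  0.00160461, -0.00085932,  0.00029539,
        0.00037334,  0.00089554]), 'tau': array([ 4.77895082e-03, -7.77992105e+01,  1.56987503e+00, -2.58626729e+01,
        1.26631706e-02,  5.39444445e-03, -1.49525064e-06]), 'ee_pos': array([ 0.2222364 , -0.68967359,  0.23051288]), 'tcp_rot': array([-6.56067851e-04,  9.87869001e-01,  1.55288036e-01, -1.81297432e-04]), 'ft_force': array([ 0.39240888, -0.22769789, -0.20450302]), 'wrist_torque': array([-0.00719209,  0.0408088 , -0.00538341]), 'width': 0.08530783395623372}
```

View pics/scene0.png

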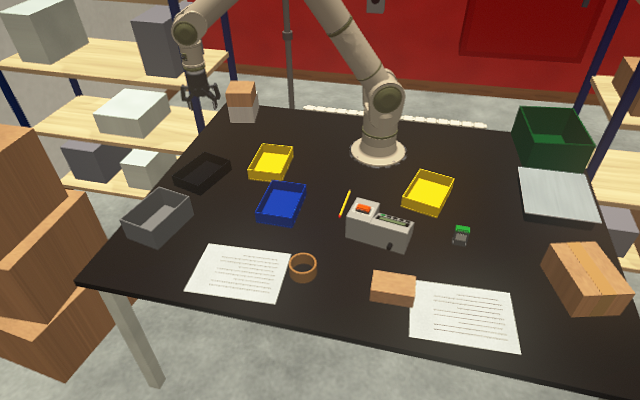

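View pics/top0.png

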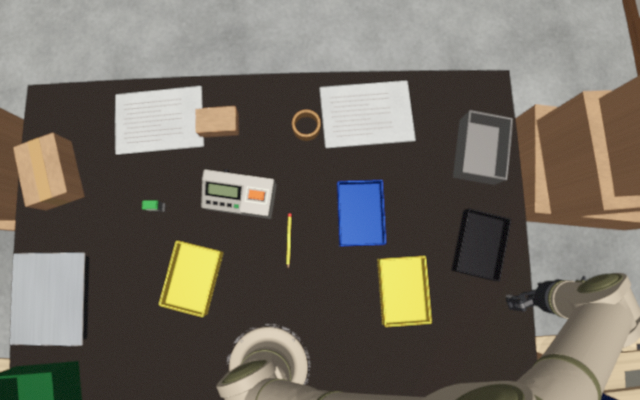

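The scene view shows the terminal at (380,225) with the orange cap at (363,209), and the green-capped pack at (461,235). In the top view the terminal is at (238,194), the orange cap at (257,195) and the green cap at (150,205). The bin candidates in the top view are yellow (191,278), yellow (404,291), black (481,245), grey (484,146) and blue (361,213). Only the last is blue.

```bash
cat > h.py <<'E'
from plant import env
import cv2, numpy as np
from scipy.spatial.transform import Rotation as R
def cam(n,st=None):
    c=env.get_calibration(n)
    K=np.array([[c['fx'],0,c['cx']],[0,c['fy'],c['cy']],[0,0,1]]); d=np.array([c['k1'],0,0,0.])
    if n=='wrist':
        T=np.eye(4); q=st['tcp_rot']; T[:3,:3]=R.from_quat([q[1],q[2],q[3],q[0]]).as_matrix(); T[:3,3]=st['ee_pos']
        M=np.linalg.inv(T@c['hand_eye'])
        return K,d,cv2.Rodrigues(M[:3,:3])[0],M[:3,3]
    return K,d,c['rvec'],c['tvec']
def back(C,px,z):
    K,d,r,t=C; px=np.array(px,float).reshape(-1,1,2)
    u=cv2.undistortPoints(px,K,d).reshape(-1,2)
    Rm=cv2.Rodrigues(np.array(r))[0]; o=-Rm.T@t
    D=np.c_[u,np.ones(len(u))]@Rm
    s=(z-o[2])/D[:,2]
    return o+D*s[:,None]
def proj(C,P):
    K,d,r,t=C
    return cv2.projectPoints(np.array(P,float).reshape(-1,3),np.array(r),np.array(t),K,d)[0].reshape(-1,2)
def yaw(st):
    q=st['tcp_rot']; return R.from_quat([q[1],q[2],q[3],q[0]]).as_matrix()
E
python3 - <<'E'
from h import *
t=cv2.imread('pics/top0.png')
a=t[160:230,130:290]; b=t[170:255,325:425]
cv2.imwrite('pics/c1.png',cv2.resize(a,None,fx=5,fy=5,interpolation=cv2.INTER_CUBIC))
cv2.imwrite('pics/c2.png',cv2.resize(b,None,fx=5,fy=5,interpolation=cv2.INTER_CUBIC))
C=cam('top'); print(np.round(back(C,[[257,195],[150,205],[361,213]],.1),3))
st=env.get_state();print(yaw(st))
E
```

```text
[[ 0.519  0.015  0.1  ]
 [ 0.498  0.338  0.1  ]
 [ 0.456 -0.291  0.1  ]]
[[ 9.51771186e-01  3.06808236e-01 -5.61955201e-04]
 [ 3.06808711e-01 -9.51770391e-01  1.23991154e-03]
 [-1.54437249e-04 -1.35252483e-03 -9.99999073e-01]]
```

View pics/c1.png

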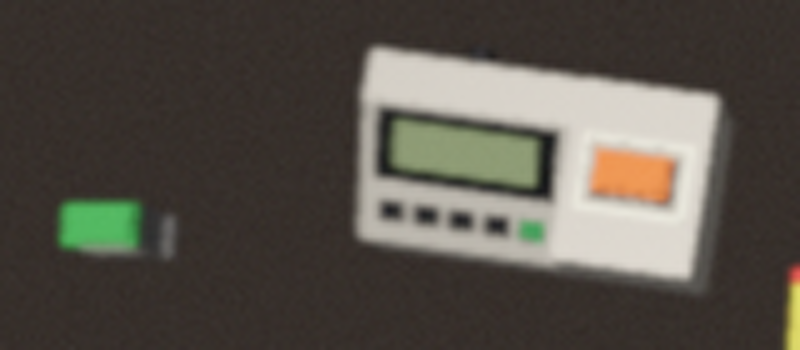

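View pics/c2.png

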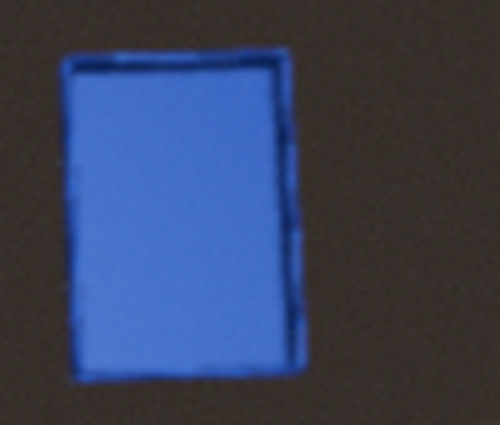

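```bash
python3 - <<'E'
from h import *
C=cam('top'); f=lambda x,y,x0=130,y0=160:(x0+x/5-.4,y0+y/5-.4)
cap=back(C,[f(592,148),f(678,155),f(672,205),f(588,197)],.1125)
top=back(C,[f(720,95),f(693,278),f(555,263)],.1)
back_e=back(C,[f(370,47),f(720,95)],.1)
print(cap.round(4),cap.mean(0)); print(top.round(4))
for a,b in ((cap[1],cap[0]),(cap[2],cap[3]),(top[1],top[2]),(back_e[1],back_e[0])): print(np.degrees(np.arctan2(*(b-a)[[1,0]])))
a,b=top[1],top[0];print(np.degrees(np.arctan2(*(b-a)[[1,0]])))
g=back(C,[f(60,202),f(140,203),f(138,247),f(60,245)],.072);print(g.round(4),g.mean(0))
f2=lambda x,y:f(x,y,325,170)
b=back(C,[f2(63,55),f2(290,48),f2(308,372),f2(75,380)],.05);print(b.round(4),b.mean(0))
E
```

```text
[[ 0.535   0.0402  0.1125]
 [ 0.5293 -0.0106  0.1125]
 [ 0.4997 -0.0067  0.1125]
 [ 0.5058  0.0428  0.1125]] [0.51746874 0.01643368 0.1125    ]
[[ 0.5671 -0.0347  0.1   ]
 [ 0.4576 -0.0171  0.1   ]
 [ 0.4688  0.0646  0.1   ]]
83.64140752702887
82.89786378939989
82.20401415832531
80.36883761893097
-9.115875104761797
[[0.5182 0.377  0.072 ]
 [0.5161 0.3264 0.072 ]
 [0.4889 0.327  0.072 ]
 [0.4915 0.3761 0.072 ]] [0.5036692  0.35163271 0.072     ]
[[ 0.5652 -0.2281  0.05  ]
 [ 0.5657 -0.3702  0.05  ]
 [ 0.3641 -0.3707  0.05  ]
 [ 0.3636 -0.228   0.05  ]] [ 0.46463764 -0.29925272  0.05      ]
```

Call:
apply_moves(moves=[[[0.62,-0.725,-0.05],[0,0,0],100],[[0.62,-0.725,-0.05],[0,0,0],100],[[0.62,-0.725,-0.05],[0,0,0],100],[[0.62,-0.725,-0.05],[0,0,0],100],[[0.62,-0.725,-0.05],[0,0,0],100],[[0.62,-0.725,-0.05],[0,0,0],100],[[0.62,-0.725,-0.05],[0,0,0],100],[[0.62,-0.725,-0.05],[0,0,0],100],[[0.62,-0.725,-0.05],[0,0,0],100],[[0.62,-0.725,-0.05],[0,0,0],100],[[0.62,-0.725,-0.05],[0,0,0],100],[[0.62,-0.725,-0.05],[0,0,0],100],[[0.62,-0.725,-0.05],[0,0,0],100],[[0.62,-0.725,-0.05],[0,0,0],100],[[0.62,-0.725,-0.05],[0,0,0],100],[[0.62,-0.725,-0.05],[0,0,0],100],[[0.62,-0.725,-0.05],[0,0,0],100],[[0.62,-0.725,-0.05],[0,0,0],100],[[0.62,-0.725,-0.05],[0,0,0],100],[[0.62,-0.725,-0.05],[0,0,0],100]])

```text
clock: 1.77
ee_pos: [0.5167, 0.016, 0.2713]
tcp_rot: [0.0, 0.988, 0.155, -0.0]
ft_force: [-0.2, -0.5, -0.6]
width: 0.0851
```

Call:
apply_moves(moves=[[[0,0,0],[0,0,-0.23],0],[[0,0,0],[0,0,-0.23],0],[[0,0,0],[0,0,-0.23],0],[[0,0,0],[0,0,-0.23],0],[[0,0,0],[0,0,-0.23],0],[[0,0,0],[0,0,-0.23],0],[[0,0,0],[0,0,-0.23],0],[[0,0,0],[0,0,-0.23],0],[[0,0,0],[0,0,-0.23],0],[[0,0,0],[0,0,-0.07],0],[[0,0,0],[0,0,0],0],[[0,0,0],[0,0,0],0]])

```text
clock: 2.77
ee_pos: [0.5164, 0.014, 0.271]
tcp_rot: [-0.0, 0.755, 0.656, -0.0]
ft_force: [-0.1, 0.3, -0.3]
width: 0.0001
```

```bash
python3 - <<'E'
from h import *
st=env.get_state(); im=env.grab_frame('wrist'); cv2.imwrite('pics/w1.png',im)
np.save('w1.npy',np.r_[st['ee_pos'],st['tcp_rot']]); print(st['ee_pos'],st['joint_pos'],st['ft_force'],st['width'])
print(yaw(st).round(4))
E
```

```text
[0.5163841  0.01397111 0.27104422] [ 0.20339332  0.33090697 -0.44343651  2.00601203  0.18742055  0.84399587
 -0.48472233] [-0.09004116  0.3112133  -0.26385912] 7.724906973598727e-05
[[ 1.400e-01  9.901e-01 -5.000e-04]
 [ 9.901e-01 -1.400e-01  0.000e+00]
 [-0.000e+00 -5.000e-04 -1.000e+00]]
```

View pics/w1.png

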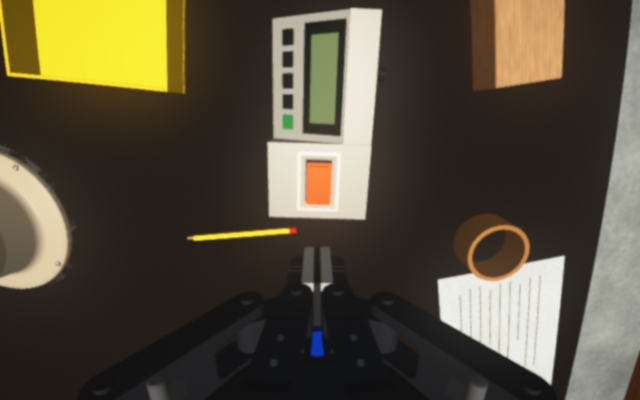

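The wrist view shows the terminal's block at about (267–372, 142–219), the bay rim around the orange cap at (318,182), and the closed fingertips at (318,250). The pencil tip at (293,231) is clear of the work. Next I'll enlarge the bay.

```bash
python3 - <<'E'
import cv2
t=cv2.imread('pics/w1.png')[130:230,255:385]
cv2.imwrite('pics/c3.png',cv2.resize(t,None,fx=6,fy=6,interpolation=cv2.INTER_CUBIC))
E
```

```text
(no output)
```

View pics/c3.png

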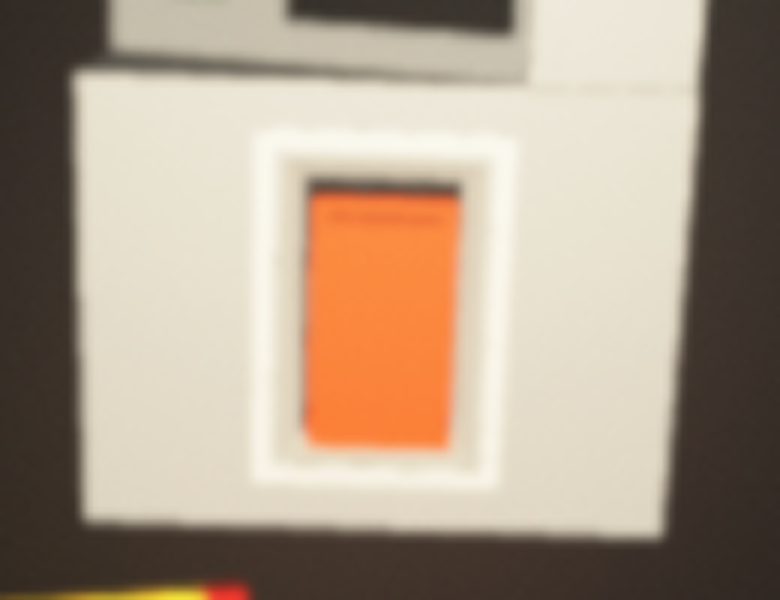

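```bash
cat >> h.py <<'E'
from scipy.optimize import least_squares
def fit(C,px,loc,x0,z):
    loc=np.array(loc,float)
    def w(p):
        c,s=np.cos(p[2]),np.sin(p[2])
        return np.c_[p[0]+c*loc[:,0]-s*loc[:,1],p[1]+s*loc[:,0]+c*loc[:,1],np.full(len(loc),z)]
    r=least_squares(lambda p:(proj(C,w(p))-np.array(px)).ravel(),x0)
    return r.x,r.fun.reshape(-1,2)
def sst(f):
    v=np.load(f); return dict(ee_pos=v[:3],tcp_rot=v[3:])
E
python3 - <<'E'
from h import *
C=cam('wrist',sst('w1.npy')); f=lambda x,y:(255+(x+.5)/6-.5,130+(y+.5)/6-.5)
# image left = world -x? check: yellow bin/robot at left -> low x ; image top = +y
p,e=fit(C,[f(73,72),f(699,88),f(664,539),f(84,521)],[(-.055,.042),(.055,.042),(.055,-.042),(-.055,-.042)],[.517,.016,-.13],.1)
print(p,np.degrees(p[2]),e.round(2))
w=back(C,[f(252,130),f(518,138),f(498,489),f(252,485)],.1); print('white outer',w.mean(0),w.round(4))
w=back(C,[f(280,158),f(490,163),f(475,470),f(277,462)],.1); print('white inner',w.mean(0),w.round(4))
for z in (.108,.1125,.117):
    w=back(C,[f(308,192),f(460,196),f(448,448),f(303,445)],z);print(z,w.mean(0),np.linalg.norm(w-np.roll(w,1,0),axis=1))
E
```

```text
[ 0.51869194  0.01658788 -0.16818163] -9.636097698486834 [[ 0.35  0.28]
 [-0.2   0.48]
 [-0.5  -0.77]
 [ 0.33 -0.2 ]]
white outer [0.5185718  0.01608827 0.1       ] [[ 0.5008  0.053   0.1   ]
 [ 0.5475  0.0449  0.1   ]
 [ 0.536  -0.0205  0.1   ]
 [ 0.49   -0.0131  0.1   ]]
white inner [0.51863094 0.01581743 0.1       ] [[ 0.5049  0.0474  0.1   ]
 [ 0.542   0.0412  0.1   ]
 [ 0.5322 -0.0161  0.1   ]
 [ 0.4954 -0.0092  0.1   ]]
0.108 [0.51859382 0.01679217 0.108     ] [0.0466682  0.02663395 0.04654637 0.02658618]
0.1125 [0.51873556 0.01792988 0.1125    ] [0.04598131 0.02624193 0.04586128 0.02619487]
0.117 [0.5188773 0.0190676 0.117    ] [0.04529443 0.02584992 0.04517618 0.02580356]
```

Call:
apply_moves(moves=[[[0.057,0.048,0.4],[0,0,0.053],0],[[0,0,0.6],[0,0,0],0],[[0,0,0.6],[0,0,0],0],[[0,0,0.6],[0,0,0],0],[[0,0,0.6],[0,0,0],0],[[0,0,0.4],[0,0,0],0],[[0,0,0.3],[0,0,0],0],[[0,0,0.15],[0,0,0],0],[[0,0,0],[0,0,0],0],[[0,0,0],[0,0,0],0]])

```text
clock: 3.65
ee_pos: [0.5189, 0.0163, 0.1254]
tcp_rot: [-0.0, 0.763, 0.646, -0.0]
ft_force: [0.4, -0.2, -0.2]
width: 0.0002
```

Call:
apply_moves(moves=[[[0,0,0.05],[0,0,0],0],[[0,0,0.05],[0,0,0],0],[[0,0,0.05],[0,0,0],0],[[0,0,0.05],[0,0,0],0],[[0,0,0.025],[0,0,0],0],[[0,0,0.025],[0,0,0],0],[[0,0,0.025],[0,0,0],0]])

```text
clock: 4.23
ee_pos: [0.5187, 0.0161, 0.1142]
tcp_rot: [0.0, 0.763, 0.646, -0.0]
ft_force: [-0.8, 1.0, 0.9]
width: -0.0001
```

Call:
apply_moves(moves=[[[0,0,0.025],[0,0,0],0],[[0,0,0.025],[0,0,0],0],[[0,0,0.025],[0,0,0],0]])

```text
clock: 4.48
ee_pos: [0.5189, 0.0162, 0.1116]
tcp_rot: [0.0, 0.763, 0.646, 0.0]
ft_force: [-2.0, -0.1, 7.8]
width: -0.0002
```

Call:
apply_moves(moves=[[[0,0,0.025],[0,0,0],0],[[0,0,0.025],[0,0,0],0],[[0,0,0.025],[0,0,0],0]])

```text
clock: 4.73
ee_pos: [0.5189, 0.0162, 0.1087]
tcp_rot: [0.0, 0.763, 0.646, 0.0]
ft_force: [-1.0, -0.1, 7.6]
width: -0.0001
```

Call:
apply_moves(moves=[[[0,0,0.02],[0,0,0],0],[[0,0,0.02],[0,0,0],0]])

```text
clock: 4.9
ee_pos: [0.5189, 0.0162, 0.1071]
tcp_rot: [0.0, 0.763, 0.646, 0.0]
ft_force: [-1.9, -1.1, 7.8]
width: 0.0004
```

Call:
apply_moves(moves=[[[0,0,0.015],[0,0,0],0]])

```text
clock: 4.98
ee_pos: [0.5189, 0.0162, 0.1065]
tcp_rot: [0.0, 0.763, 0.646, 0.0]
ft_force: [-1.5, -0.4, 7.9]
width: 0.0
```

Call:
apply_moves(moves=[[[0,0,0.015],[0,0,0],0]])

```text
clock: 5.07
ee_pos: [0.5189, 0.0162, 0.1059]
tcp_rot: [0.0, 0.763, 0.646, 0.0]
ft_force: [-1.7, -0.2, 8.6]
width: 0.0
```

Call:
apply_moves(moves=[[[0,0,0.015],[0,0,0],0]])

```text
clock: 5.15
ee_pos: [0.519, 0.0162, 0.1054]
tcp_rot: [0.0, 0.763, 0.646, 0.0]
ft_force: [-2.2, 0.1, 14.9]
width: 0.0001
```

Call:
apply_moves(moves=[[[0,0,0.01],[0,0,0],0]])

```text
clock: 5.23
ee_pos: [0.5191, 0.0162, 0.1053]
tcp_rot: [0.0, 0.763, 0.646, 0.0]
ft_force: [-3.9, 0.3, 16.8]
width: 0.0002
```

Call:
apply_moves(moves=[[[0,0,0.01],[0,0,0],0]])

```text
clock: 5.32
ee_pos: [0.5192, 0.0163, 0.1051]
tcp_rot: [0.001, 0.763, 0.646, 0.0]
ft_force: [-3.5, -0.8, 20.9]
width: 0.0001
```

The force rose steeply from 8.6 to 21 N at z≈0.105, so that's the stop. I'll back off smoothly.

Call:
apply_moves(moves=[[[0,0,-0.04],[0,0,0],0],[[0,0,-0.08],[0,0,0],0],[[0,0,-0.1],[0,0,0],0],[[0,0,-0.1],[0,0,0],0],[[0,0,-0.1],[0,0,0],0],[[0,0,-0.1],[0,0,0],0],[[0,0,-0.1],[0,0,0],0],[[0,0,-0.1],[0,0,0],0],[[0,0,-0.3],[0,0,0],0],[[0,0,-0.5],[0,0,0],0],[[0,0,-0.5],[0,0,0],0],[[0,0,-0.5],[0,0,0],0],[[0,0,-0.5],[0,0,0],60],[[0,0,0],[0,0,0],60],[[0,0,0],[0,0,0],60],[[0,0,0],[0,0,0],60],[[0,0,0],[0,0,0],60]])

```text
clock: 6.73
ee_pos: [0.5182, 0.016, 0.224]
tcp_rot: [-0.0, 0.763, 0.646, -0.001]
ft_force: [0.4, 0.2, 0.6]
width: 0.0514
```

```bash
cat > shot.py <<'E'
import sys
from h import *
n=sys.argv[1]
st=env.get_state(); im=env.grab_frame('wrist'); cv2.imwrite(f'pics/{n}.png',im)
np.save(f'{n}.npy',np.r_[st['ee_pos'],st['tcp_rot']]); print(st['ee_pos'],st['width'],st['ft_force'],np.degrees(np.arctan2(yaw(st)[1,0],yaw(st)[0,0])))
E
python3 shot.py w2
```

```text
[0.51820964 0.01598651 0.22398975] 0.051358913623739566 [0.44100694 0.16852961 0.56990081] 80.47852749587182
```

View pics/w2.png

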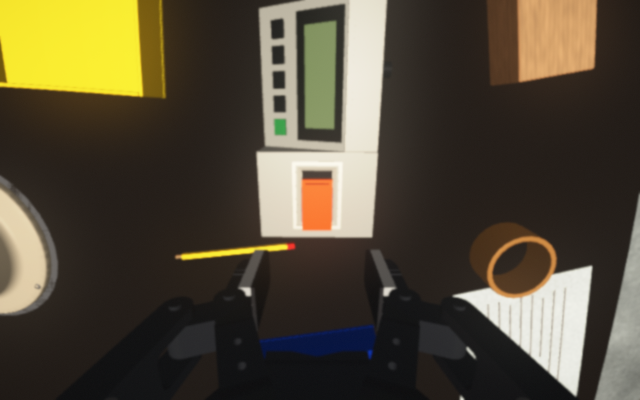

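```bash
python3 - <<'E'
from h import *
t=cv2.imread('pics/w2.png')[140:250,245:395]
cv2.imwrite('pics/c4.png',cv2.resize(t,None,fx=5,fy=5,interpolation=cv2.INTER_CUBIC))
C=cam('wrist',sst('w2.npy'))
for z,h in ((.113,0),(.132,0)):
    a=np.radians(-9.6);c,s=np.cos(a),np.sin(a)
    print(z,proj(C,[(.5186+c*x-s*y,.016+s*x+c*y,z) for x,y in((-.01,.02),(.01,.02),(.01,-.02),(-.01,-.02))]).round(1).tolist())
E
```

```text
0.113 [[305.4, 179.3], [328.0, 179.4], [327.4, 221.3], [305.9, 221.3]]
0.132 [[304.6, 184.7], [328.8, 184.7], [328.1, 229.4], [305.1, 229.3]]
```

View pics/c4.png

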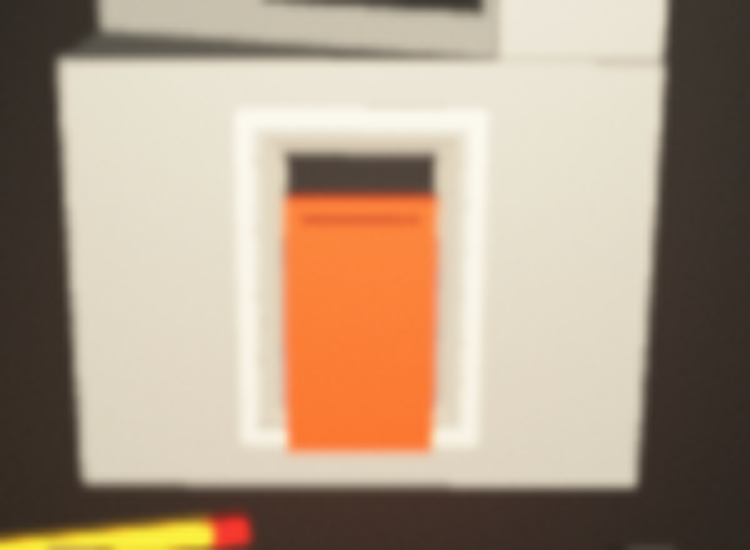

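The pack has sprung up: the near edge of the cap is at row 230, and I predicted 229 for z = 0.132. I'll descend and grip it.

Call:
apply_moves(moves=[[[0,0,0.5],[0,0,0],60],[[0,0,0.5],[0,0,0],60],[[0,0,0.5],[0,0,0],60],[[0,0,0.5],[0,0,0],60],[[0,0,0.4],[0,0,0],60],[[0,0,0.3],[0,0,0],60],[[0,0,0.2],[0,0,0],60],[[0,0,0.075],[0,0,0],60],[[0,0,0],[0,0,0],60]])

```text
clock: 7.53
ee_pos: [0.5183, 0.0163, 0.105]
tcp_rot: [-0.001, 0.763, 0.646, -0.001]
ft_force: [0.5, 0.7, 0.5]
width: 0.0516
```

Call:
apply_moves(moves=[[[0,0,0],[0,0,0],45],[[0,0,0],[0,0,0],37],[[0,0,0],[0,0,0],32],[[0,0,0],[0,0,0],28],[[0,0,0],[0,0,0],10],[[0,0,0],[0,0,0],10],[[0,0,0],[0,0,0],10],[[0,0,0],[0,0,0],10]])

```text
clock: 8.2
ee_pos: [0.519, 0.0161, 0.106]
tcp_rot: [0.0, 0.763, 0.646, 0.0]
ft_force: [0.8, 0.5, 2.6]
width: 0.0246
```

Call:
apply_moves(moves=[[[0,0,0],[0,0,0],10],[[0,0,-0.05],[0,0,0],10],[[0,0,-0.1],[0,0,0],10],[[0,0,-0.2],[0,0,0],10],[[0,0,-0.2],[0,0,0],10],[[0,0,-0.2],[0,0,0],10],[[0,0,-0.2],[0,0,0],10],[[0,0,-0.3],[0,0,0],10],[[0,0,-0.3],[0,0,0],10],[[0,0,-0.3],[0,0,0],10],[[0,0,-0.4],[0,0,0],10],[[0,0,-0.4],[0,0,0],10],[[0,0,0],[0,0,0],10],[[0,0,0],[0,0,0],10]])

```text
clock: 9.37
ee_pos: [0.5191, 0.016, 0.2129]
tcp_rot: [0.001, 0.764, 0.646, 0.001]
ft_force: [-1.1, 0.3, -1.6]
width: 0.0249
```

```bash
python3 shot.py w3; python3 -c "
from h import *
print(env.get_state()['joint_pos']); cv2.imwrite('pics/scene1.png',cv2.resize(env.grab_frame('scene')[120:280,220:480],None,fx=3,fy=3))"
```

```text
[0.51914154 0.01601718 0.21294391] 0.024880608403652187 [-1.09908635  0.2812302  -1.59725658] 80.45014311767208
[ 0.16997644  0.40684047 -0.41839224  2.06951022  0.24918596  0.71186214
 -0.5744163 ]
```

View pics/w3.png

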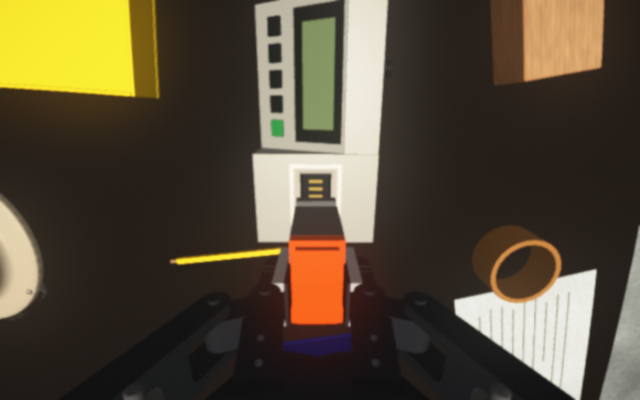

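View pics/scene1.png

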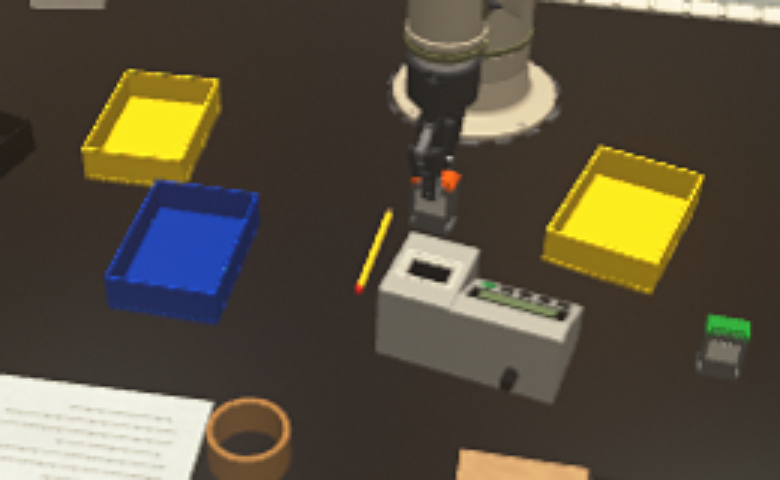

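The pack is held upright, with its cap at (317,285) in the wrist view. The empty bay behind it shows its contacts at (315,187). I'll carry it to the bin.

Call:
apply_moves(moves=[[[-0.3,0,0],[0,0,0],10],[[-0.6,0,0],[0,0,0],10],[[-0.8,0,0],[0,0,0],10],[[-0.8,0,0],[0,0,0],10],[[-0.8,0,0],[0,0,0],10],[[-0.8,0,0],[0,0,0],10],[[-0.8,0,0],[0,0,0],10],[[-0.8,0,0],[0,0,0],10],[[-0.8,0,0],[0,0,0],10],[[-0.7,0,0],[0,0,0],10],[[-0.5,0,0],[0,0,0],10],[[-0.3,0,0],[0,0,0],10],[[0,0,0],[0,0,0],10],[[0,0,0],[0,0,0],10]])

```text
clock: 10.63
ee_pos: [0.4653, -0.2993, 0.2112]
tcp_rot: [-0.001, 0.764, 0.646, -0.0]
ft_force: [0.2, -0.0, -1.2]
width: 0.0243
```

Call:
apply_moves(moves=[[[0,0,0.3],[0,0,0],10],[[0,0,0.5],[0,0,0],10],[[0,0,0.5],[0,0,0],10],[[0,0,0.5],[0,0,0],10],[[0,0,0.5],[0,0,0],10],[[0,0,0.5],[0,0,0],10],[[0,0,0.4],[0,0,0],10],[[0,0,0.3],[0,0,0],10],[[0,0,0.2],[0,0,0],10],[[0,0,0.1],[0,0,0],10],[[0,0,0],[0,0,0],10],[[0,0,0],[0,0,0],10]])

```text
clock: 11.63
ee_pos: [0.4662, -0.2989, 0.0602]
tcp_rot: [0.0, 0.763, 0.646, 0.0]
ft_force: [0.7, 0.4, -1.3]
width: 0.025
```

Now lower in 1 mm steps until it makes contact, expected near z≈0.050.

Call:
apply_moves(moves=[[[0,0,0.05],[0,0,0],10],[[0,0,0.05],[0,0,0],10],[[0,0,0.05],[0,0,0],10],[[0,0,0.025],[0,0,0],10],[[0,0,0.025],[0,0,0],10]])

```text
clock: 12.05
ee_pos: [0.4658, -0.2996, 0.0519]
tcp_rot: [0.0, 0.763, 0.646, -0.0]
ft_force: [-0.8, 0.5, -1.0]
width: 0.0242
```

Call:
apply_moves(moves=[[[0,0,0.025],[0,0,0],10],[[0,0,0.025],[0,0,0],10]])

```text
clock: 12.22
ee_pos: [0.4658, -0.2996, 0.0506]
tcp_rot: [0.0, 0.763, 0.646, -0.0]
ft_force: [-4.6, 2.4, 28.0]
width: 0.0246
```

Call:
apply_moves(moves=[[[0,0,-0.02],[0,0,0],10],[[0,0,0],[0,0,0],10]])

```text
clock: 12.38
ee_pos: [0.4659, -0.2995, 0.0509]
tcp_rot: [0.0, 0.763, 0.646, 0.0]
ft_force: [0.5, -0.2, -1.2]
width: 0.0244
```

Call:
apply_moves(moves=[[[0,0,0],[0,0,0],32],[[0,0,0],[0,0,0],36],[[0,0,0],[0,0,0],40],[[0,0,0],[0,0,0],50],[[0,0,0],[0,0,0],60],[[0,0,0],[0,0,0],60],[[0,0,0],[0,0,0],60]])

```text
clock: 12.97
ee_pos: [0.4658, -0.2994, 0.0506]
tcp_rot: [-0.0, 0.763, 0.646, -0.0]
ft_force: [0.5, -0.3, -0.8]
width: 0.0514
```

Call:
apply_moves(moves=[[[0,0,-0.1],[0,0,0],60],[[0,0,-0.2],[0,0,0],60],[[0,0,-0.3],[0,0,0],60],[[0,0,-0.4],[0,0,0],60],[[0,0,-0.5],[0,0,0],60],[[0,0,-0.8],[0,0,0],60],[[0,0,-0.8],[0,0,0],60],[[0,0,-0.8],[0,0,0],60],[[0,0,-0.5],[0,0,0],60],[[0,0,0],[0,0,0],60]])

```text
clock: 13.8
ee_pos: [0.4675, -0.3002, 0.2318]
tcp_rot: [0.004, 0.763, 0.646, 0.001]
ft_force: [0.4, -1.3, -1.0]
width: 0.0515
```

```bash
python3 shot.py w4;  python3 -c "
from h import *
cv2.imwrite('pics/scene2.png',cv2.resize(env.grab_frame('scene')[120:280,220:480],None,fx=3,fy=3))"
```

```text
[ 0.4675386  -0.3001881   0.23184683] 0.05149331411935962 [ 0.39028508 -1.27777321 -0.95694841] 80.46175437605898
```

View pics/scene2.png

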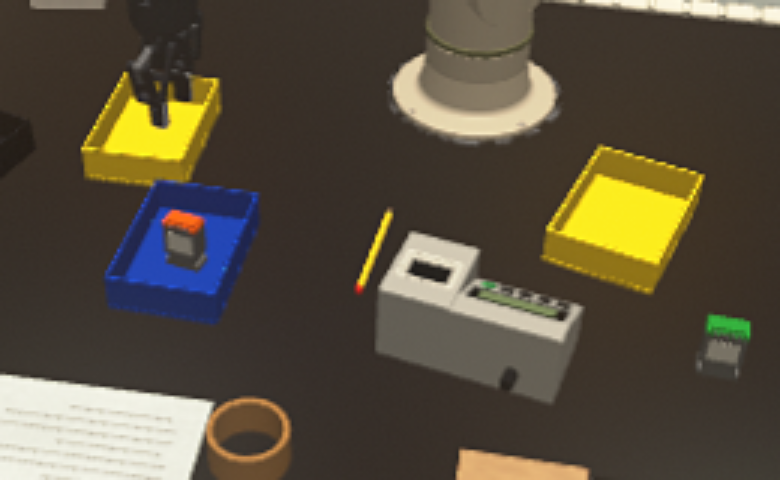

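The flat pack is standing free in the blue bin, with its cap at (183,222) in the crop. Next is the charged pack.

Call:
apply_moves(moves=[[[0.4,-0.04,0],[0,0,0],60],[[0.81,-0.09,0],[0,0,0],60],[[0.81,-0.09,0],[0,0,0],60],[[0.81,-0.09,0],[0,0,0],60],[[0.81,-0.09,0],[0,0,0],60],[[0.81,-0.09,0],[0,0,0],60],[[0.81,-0.09,0],[0,0,0],60],[[0.81,-0.09,0],[0,0,0],60],[[0.81,-0.09,0],[0,0,0],60],[[0.81,-0.09,0],[0,0,0],60],[[0.81,-0.09,0],[0,0,0],60],[[0.81,-0.09,0],[0,0,0],60],[[0.81,-0.09,0],[0,0,0],60],[[0.81,-0.09,0],[0,0,0],60],[[0.81,-0.09,0],[0,0,0],60],[[0.81,-0.09,0],[0,0,0],60],[[0.81,-0.09,0],[0,0,0],60],[[0.81,-0.09,0],[0,0,0],60],[[0.81,-0.09,0],[0,0,0],60],[[0.81,-0.09,0],[0,0,0],60]])

```text
clock: 15.57
ee_pos: [0.5004, 0.3361, 0.2251]
tcp_rot: [-0.0, 0.763, 0.646, -0.001]
ft_force: [0.9, 0.1, -0.1]
width: 0.0511
```

Call:
apply_moves(moves=[[[0.3,-0.04,0],[0,0,0],60],[[0,0,0],[0,0,-0.23],60],[[0,0,0],[0,0,0],60],[[0,0,0],[0,0,0],60]])

```text
clock: 15.9
ee_pos: [0.5013, 0.3462, 0.2254]
tcp_rot: [-0.0, 0.724, 0.69, -0.001]
ft_force: [0.3, -1.2, -0.2]
width: 0.0511
```

```bash
python3 shot.py w5; python3 -c "
from h import *
print(env.get_state()['joint_pos'])
cv2.imwrite('pics/c5.png',cv2.resize(cv2.imread('pics/w5.png')[130:280,240:400],None,fx=5,fy=4,interpolation=cv2.INTER_CUBIC))"
```

```text
[0.50125391 0.3462019  0.225402  ] 0.05106873485657859 [ 0.29893125 -1.17565848 -0.1809799 ] 87.21489671624687
[-0.36115826  0.50727369 -0.49102445  1.85613251  0.30810477  0.85576486
 -1.05435336]
```

View pics/w5.png

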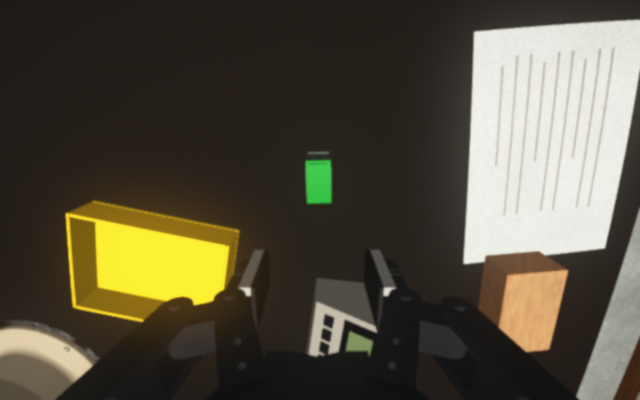

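View pics/c5.png

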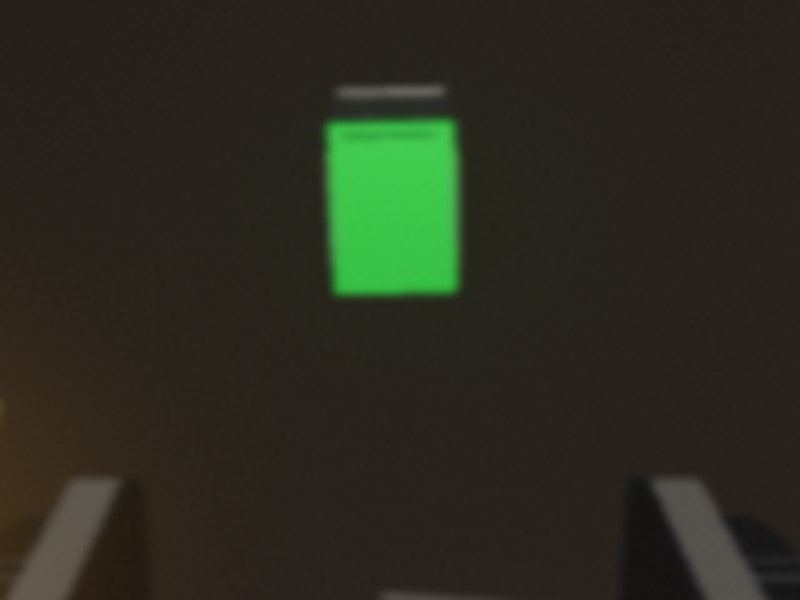

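```bash
python3 - <<'E'
from h import *
C=cam('wrist',sst('w5.npy')); f=lambda x,y:(240+(x+.5)/5-.5,130+(y+.5)/4-.5)
L=[(-.013,.023),(.013,.023),(.013,-.023),(-.013,-.023)]
px=[f(325,121),f(457,120),f(460,292),f(334,295)]
p,e=fit(C,px,L,[.5,.35,0],.068);print(p,np.degrees(p[2]),e.round(2).tolist())
# same style on w2 (flat pack in bay, shoulder at .128)
C=cam('wrist',sst('w2.npy')); g=lambda x,y:(245+(x+.5)/5-.5,140+(y+.5)/5-.5)
p,e=fit(C,[g(285,195),g(437,196),g(433,450),g(288,450)],L,[.5186,.016,-.16],.128);print(p,np.degrees(p[2]),e.round(2).tolist())
p,e=fit(C,[g(57,60),g(665,62),g(637,487),g(84,485)],[(-.055,.042),(.055,.042),(.055,-.042),(-.055,-.042)],[.517,.016,-.13],.1);print(p,np.degrees(p[2]),e.round(2).tolist())
E
```

```text
[ 0.50369926  0.35205443 -0.02251769] -1.2901684220662895 [[0.63, 0.58], [-0.52, 0.17], [-0.6, -0.35], [0.48, -0.5]]
[ 0.51890118  0.01699151 -0.16890073] -9.677298842993313 [[-0.36, 0.13], [0.38, 0.0], [0.19, -0.03], [-0.21, -0.1]]
[ 0.51876227  0.01631481 -0.16918641] -9.693667296697146 [[0.34, 0.24], [-0.23, 0.15], [-0.25, -0.32], [0.13, -0.21]]
```

Call:
apply_moves(moves=[[[0.14,0.053,0.3],[0,0,-0.05],60],[[0,0,0.6],[0,0,0],60],[[0,0,0.6],[0,0,0],60],[[0,0,0.6],[0,0,0],60],[[0,0,0.6],[0,0,0],60],[[0,0,0.5],[0,0,0],60],[[0,0,0.4],[0,0,0],60],[[0,0,0.4],[0,0,0],60],[[0,0,0.3],[0,0,0],60],[[0,0,0.14],[0,0,0],60],[[0,0,0],[0,0,0],60]])

```text
clock: 16.87
ee_pos: [0.5035, 0.352, 0.0476]
tcp_rot: [-0.0, 0.714, 0.7, -0.001]
ft_force: [0.9, -0.4, 0.9]
width: 0.0511
```

Call:
apply_moves(moves=[[[0,0,0],[0,0,0],45],[[0,0,0],[0,0,0],37],[[0,0,0],[0,0,0],32],[[0,0,0],[0,0,0],28],[[0,0,0],[0,0,0],10],[[0,0,0],[0,0,0],10],[[0,0,0],[0,0,0],10],[[0,0,0],[0,0,0],10],[[0,0,0],[0,0,0],10]])

```text
clock: 17.62
ee_pos: [0.5043, 0.353, 0.0501]
tcp_rot: [0.0, 0.714, 0.7, 0.001]
ft_force: [-1.4, -0.5, 4.8]
width: 0.0248
```

Call:
apply_moves(moves=[[[0,0,-0.05],[0,0,0],10],[[0,0,-0.1],[0,0,0],10],[[0,0,-0.3],[0,0,0],10],[[0,0,-0.5],[0,0,0],10],[[0,0,-0.5],[0,0,0],10],[[0,0,-0.6],[0,0,0],10],[[0,0,-0.6],[0,0,0],10],[[0,0,-0.6],[0,0,0],10],[[0,0,-0.5],[0,0,0],10],[[0,0,-0.4],[0,0,0],10],[[0,0,0],[0,0,0],10],[[0,0,0],[0,0,0],10]])

```text
clock: 18.62
ee_pos: [0.5043, 0.3526, 0.2163]
tcp_rot: [0.0, 0.714, 0.7, 0.001]
ft_force: [0.1, -0.6, -2.8]
width: 0.0245
```

```bash
python3 shot.py w6; python3 -c "
from h import *
a=[cv2.resize(cv2.imread(f'pics/{n}.png')[180:340,260:375],None,fx=3.4,fy=3.4,interpolation=cv2.INTER_CUBIC) for n in('w3','w6')]
cv2.imwrite('pics/c6.png',np.hstack(a))"
```

```text
[0.50433598 0.35261879 0.21631752] 0.024499118407006335 [ 0.08029336 -0.56765404 -2.7857588 ] 88.85954102901574
```

View pics/c6.png

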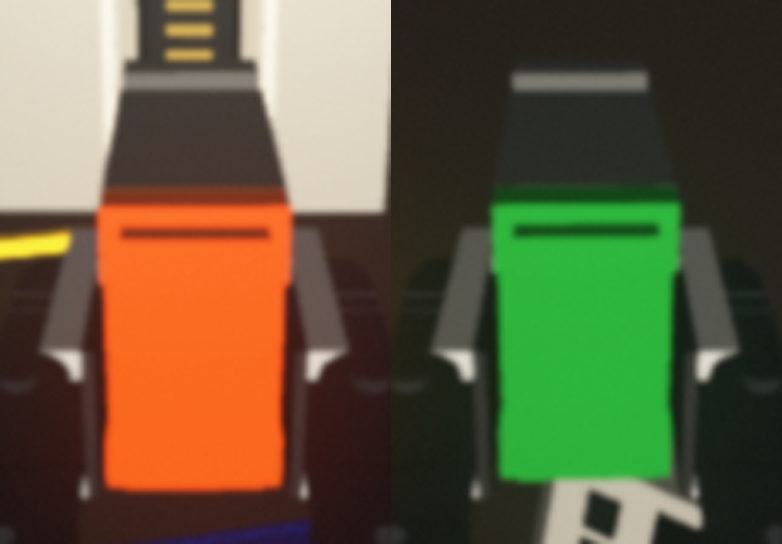

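```bash
python3 - <<'E'
from h import *
c=env.get_calibration('wrist'); M=np.linalg.inv(c['hand_eye'])
K,d,_,_=cam('top'); K=np.array([[c['fx'],0,c['cx']],[0,c['fy'],c['cy']],[0,0,1]]); d=np.array([c['k1'],0,0,0.])
C=(K,d,cv2.Rodrigues(M[:3,:3])[0],M[:3,3])
f=lambda x,y:(260+(x+.5)/3.4-.5,180+(y+.5)/3.4-.5)
def go(px):
    # tool frame: pack long axis along tool x, z down
    def w(p):
        s,cc=np.sin(p[3]),np.cos(p[3])
        L=[(.023,-.013),(.023,.013),(-.023,.013),(-.023,-.013)]
        return np.array([(p[0]+cc*a-s*b,p[1]+s*a+cc*b,p[2]) for a,b in L])
    r=least_squares(lambda p:(proj(C,w(p))-np.array(px)).ravel(),[0,0,-.02,0]);return r.x.round(4),r.fun.round(1).tolist()
print(go([f(98,206),f(291,206),f(284,490),f(104,488)]))
print(go([f(492-391,204),f(680-391,204),f(673-391,479),f(498-391,480)]))
E
```

```text
(array([ 0.0011,  0.0006, -0.023 ,  0.0029]), [-0.5, -0.0, 0.6, 0.1, -0.6, -0.3, 0.5, 0.2])
(array([-0.0003,  0.0007, -0.0192,  0.0011]), [-0.4, -0.0, 0.4, 0.0, -0.5, 0.2, 0.6, -0.1])
```

Call:
apply_moves(moves=[[[-0.3,0.044,0],[0,0,0],10],[[-0.6,0.044,0],[0,0,0],10],[[-0.75,0.044,0],[0,0,0],10],[[-0.75,0.044,0],[0,0,0],10],[[-0.75,0.044,0],[0,0,0],10],[[-0.75,0.044,0],[0,0,0],10],[[-0.75,0.044,0],[0,0,0],10],[[-0.75,0.044,0],[0,0,0],10],[[-0.75,0.044,0],[0,0,0],10],[[-0.75,0.044,0],[0,0,0],10],[[-0.7,0.044,0],[0,0,0],10],[[-0.5,0.044,0],[0,0,0],10],[[-0.3,0,0],[0,0,0],10],[[0,0,0],[0,0,0.142],10],[[0,0,0],[0,0,0.142],10],[[0,0,0],[0,0,0],10],[[0,0,0],[0,0,0],10],[[0,0,0],[0,0,0],10]])

```text
clock: 20.17
ee_pos: [0.5183, 0.0166, 0.2147]
tcp_rot: [-0.0, 0.763, 0.646, -0.0]
ft_force: [0.6, -0.0, -1.7]
width: 0.0247
```

```bash
python3 shot.py w7
```

```text
[0.51830589 0.0166444  0.21473913] 0.024717540505878915 [ 0.60407381 -0.03961287 -1.7014439 ] 80.54101570132894
```

View pics/w7.png

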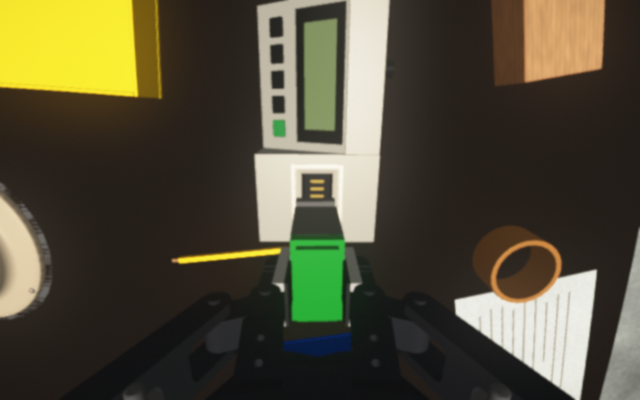

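The green pack lines up with the bay in both the image and the pose. I'll lower it, slowing down at the rim.

Call:
apply_moves(moves=[[[0,0.008,0.2],[0,0,0.006],10],[[0,0,0.3],[0,0,0],10],[[0,0,0.3],[0,0,0],10],[[0,0,0.3],[0,0,0],10],[[0,0,0.2],[0,0,0],10],[[0,0,0.1],[0,0,0],10],[[0,0,0.05],[0,0,0],10],[[0,0,0],[0,0,0],10]])

```text
clock: 20.88
ee_pos: [0.5188, 0.0164, 0.1567]
tcp_rot: [-0.0, 0.765, 0.644, -0.0]
ft_force: [-0.3, 1.0, -0.9]
width: 0.0243
```

Call:
apply_moves(moves=[[[0,0,0.05],[0,0,0],10],[[0,0,0.05],[0,0,0],10],[[0,0,0.05],[0,0,0],10]])

```text
clock: 21.13
ee_pos: [0.5192, 0.0162, 0.1513]
tcp_rot: [0.0, 0.765, 0.644, 0.0]
ft_force: [-0.0, 1.0, -2.0]
width: 0.0248
```

Call:
apply_moves(moves=[[[0,0,0.05],[0,0,0],10],[[0,0,0.05],[0,0,0],10]])

```text
clock: 21.3
ee_pos: [0.519, 0.0162, 0.147]
tcp_rot: [0.0, 0.765, 0.644, 0.0]
ft_force: [-0.1, -0.8, -1.3]
width: 0.0245
```

Call:
apply_moves(moves=[[[0,0,0.05],[0,0,0],10],[[0,0,0.05],[0,0,0],10]])

```text
clock: 21.47
ee_pos: [0.5189, 0.0162, 0.1429]
tcp_rot: [0.0, 0.765, 0.644, 0.0]
ft_force: [-0.1, -0.0, -2.5]
width: 0.0245
```

Call:
apply_moves(moves=[[[0,0,0.05],[0,0,0],10],[[0,0,0.05],[0,0,0],10],[[0,0,0.05],[0,0,0],10]])

```text
clock: 21.72
ee_pos: [0.5189, 0.0163, 0.1368]
tcp_rot: [-0.0, 0.765, 0.644, -0.0]
ft_force: [0.2, -0.4, -1.7]
width: 0.0247
```

Call:
apply_moves(moves=[[[0,0,0.05],[0,0,0],10],[[0,0,0.05],[0,0,0],10],[[0,0,0.05],[0,0,0],10],[[0,0,0.05],[0,0,0],10]])

```text
clock: 22.05
ee_pos: [0.5189, 0.0162, 0.1289]
tcp_rot: [0.0, 0.765, 0.644, -0.0]
ft_force: [0.7, 0.3, -1.1]
width: 0.0245
```

Call:
apply_moves(moves=[[[0,0,0.05],[0,0,0],10],[[0,0,0.05],[0,0,0],10],[[0,0,0.05],[0,0,0],10],[[0,0,0.05],[0,0,0],10]])

```text
clock: 22.38
ee_pos: [0.5189, 0.0162, 0.1209]
tcp_rot: [0.0, 0.765, 0.644, -0.0]
ft_force: [0.0, -0.3, -2.0]
width: 0.0242
```

Call:
apply_moves(moves=[[[0,0,0.05],[0,0,0],10],[[0,0,0.05],[0,0,0],10],[[0,0,0.05],[0,0,0],10]])

```text
clock: 22.63
ee_pos: [0.5189, 0.0162, 0.1148]
tcp_rot: [-0.0, 0.765, 0.644, -0.0]
ft_force: [-0.3, -0.1, -0.9]
width: 0.025
```

Call:
apply_moves(moves=[[[0,0,0.05],[0,0,0],10],[[0,0,0.025],[0,0,0],10],[[0,0,0.025],[0,0,0],10]])

```text
clock: 22.88
ee_pos: [0.5189, 0.0162, 0.1109]
tcp_rot: [-0.0, 0.765, 0.644, -0.0]
ft_force: [-0.4, 0.8, -1.3]
width: 0.0245
```

Call:
apply_moves(moves=[[[0,0,0.025],[0,0,0],10],[[0,0,0.025],[0,0,0],10]])

```text
clock: 23.05
ee_pos: [0.5189, 0.0162, 0.1091]
tcp_rot: [0.0, 0.765, 0.644, -0.0]
ft_force: [-0.8, -0.1, 2.4]
width: 0.0246
```

The pack is resting on the carriage. I'll release it and back off, close the fingers and look.

Call:
apply_moves(moves=[[[0,0,0],[0,0,0],32],[[0,0,0],[0,0,0],36],[[0,0,0],[0,0,0],45],[[0,0,0],[0,0,0],60],[[0,0,0],[0,0,0],60],[[0,0,0],[0,0,0],60],[[0,0,-0.2],[0,0,0],60],[[0,0,-0.4],[0,0,0],60],[[0,0,-0.6],[0,0,0],60],[[0,0,-0.6],[0,0,0],60],[[0,0,-0.4],[0,0,0],0],[[0,0,0],[0,0,0],0],[[0,0,0],[0,0,0],0],[[0,0,0],[0,0,0],0],[[0,0,0],[0,0,0],0],[[0,0,0],[0,0,0],0]])

```text
clock: 24.38
ee_pos: [0.5184, 0.0162, 0.1962]
tcp_rot: [-0.001, 0.765, 0.644, -0.001]
ft_force: [-0.4, -0.2, -1.1]
width: -0.0002
```

```bash
python3 shot.py w8; python3 -c "
from h import *
cv2.imwrite('pics/c8.png',cv2.resize(cv2.imread('pics/w8.png')[130:280,240:400],None,fx=4,fy=4,interpolation=cv2.INTER_CUBIC))"
```

```text
[0.51839341 0.01618221 0.19618094] -0.00022271737244898394 [-0.39604058 -0.16279291 -1.06091693] 80.18432895082923
```

View pics/c8.png

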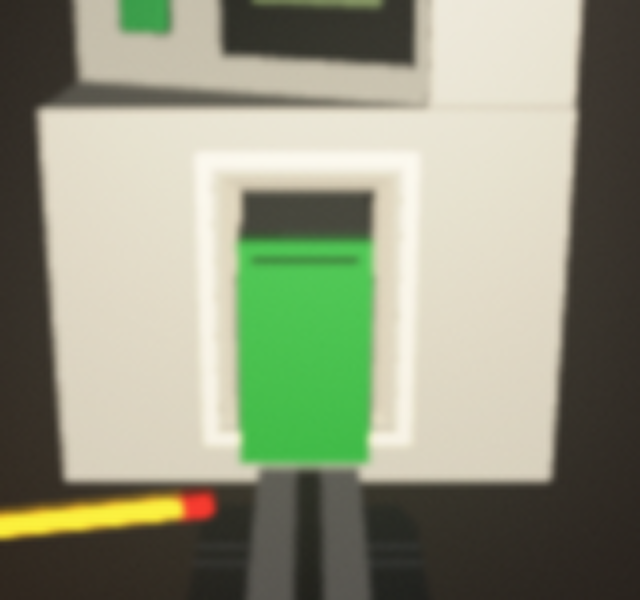

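The green pack stands upright in the bay, cap at (305,350) in the crop, at the sprung height. Now I'll press it with closed fingers. The stop should be near z≈0.1054 again.

Call:
apply_moves(moves=[[[0,0,0.3],[0,0,0],0],[[0,0,0.4],[0,0,0],0],[[0,0,0.3],[0,0,0],0],[[0,0,0.2],[0,0,0],0],[[0,0,0.15],[0,0,0],0],[[0,0,0.1],[0,0,0],0],[[0,0,0.05],[0,0,0],0],[[0,0,0.05],[0,0,0],0],[[0,0,0.05],[0,0,0],0]])

```text
clock: 25.18
ee_pos: [0.5192, 0.0163, 0.1333]
tcp_rot: [0.0, 0.765, 0.644, 0.0]
ft_force: [0.5, -0.2, 0.4]
width: -0.0001
```

Call:
apply_moves(moves=[[[0,0,0.05],[0,0,0],0],[[0,0,0.05],[0,0,0],0],[[0,0,0.05],[0,0,0],0],[[0,0,0.05],[0,0,0],0]])

```text
clock: 25.52
ee_pos: [0.5192, 0.0163, 0.1253]
tcp_rot: [0.0, 0.765, 0.644, 0.0]
ft_force: [-0.4, -0.7, 5.3]
width: 0.0001
```

Call:
apply_moves(moves=[[[0,0,0.05],[0,0,0],0],[[0,0,0.05],[0,0,0],0],[[0,0,0.05],[0,0,0],0]])

```text
clock: 25.77
ee_pos: [0.5192, 0.0163, 0.1192]
tcp_rot: [0.0, 0.765, 0.644, 0.0]
ft_force: [-0.1, -0.6, 6.2]
width: 0.0
```

Call:
apply_moves(moves=[[[0,0,0.05],[0,0,0],0],[[0,0,0.05],[0,0,0],0],[[0,0,0.05],[0,0,0],0]])

```text
clock: 26.02
ee_pos: [0.5192, 0.0163, 0.1133]
tcp_rot: [0.0, 0.765, 0.644, 0.0]
ft_force: [0.4, 0.6, 8.7]
width: -0.0
```

Call:
apply_moves(moves=[[[0,0,0.04],[0,0,0],0],[[0,0,0.04],[0,0,0],0],[[0,0,0.03],[0,0,0],0]])

```text
clock: 26.27
ee_pos: [0.5193, 0.0163, 0.109]
tcp_rot: [0.0, 0.765, 0.644, 0.0]
ft_force: [0.4, 0.0, 6.7]
width: -0.0
```

Call:
apply_moves(moves=[[[0,0,0.02],[0,0,0],0],[[0,0,0.02],[0,0,0],0]])

```text
clock: 26.43
ee_pos: [0.5193, 0.0162, 0.1073]
tcp_rot: [0.0, 0.765, 0.644, 0.0]
ft_force: [-0.0, -0.5, 7.1]
width: -0.0003
```

Call:
apply_moves(moves=[[[0,0,0.015],[0,0,0],0],[[0,0,0.015],[0,0,0],0]])

```text
clock: 26.6
ee_pos: [0.5192, 0.0163, 0.1061]
tcp_rot: [0.0, 0.765, 0.644, 0.0]
ft_force: [-0.3, -1.1, 7.5]
width: 0.0
```

Call:
apply_moves(moves=[[[0,0,0.015],[0,0,0],0]])

```text
clock: 26.68
ee_pos: [0.5193, 0.0163, 0.1056]
tcp_rot: [0.0, 0.765, 0.644, 0.0]
ft_force: [-1.7, 1.1, 12.6]
width: -0.0001
```

Call:
apply_moves(moves=[[[0,0,0.01],[0,0,0],0]])

```text
clock: 26.77
ee_pos: [0.5193, 0.0163, 0.1054]
tcp_rot: [0.0, 0.765, 0.644, 0.0]
ft_force: [-1.0, 0.2, 15.1]
width: -0.0
```

Call:
apply_moves(moves=[[[0,0,0.008],[0,0,0],0]])

```text
clock: 26.85
ee_pos: [0.5194, 0.0164, 0.1052]
tcp_rot: [0.0, 0.765, 0.644, 0.0]
ft_force: [-2.4, -0.5, 16.9]
width: -0.0001
```

Call:
apply_moves(moves=[[[0,0,-0.04],[0,0,0],0],[[0,0,-0.06],[0,0,0],0],[[0,0,-0.08],[0,0,0],0],[[0,0,-0.08],[0,0,0],0],[[0,0,-0.08],[0,0,0],0],[[0,0,-0.3],[0,0,0],0],[[0,0,-0.5],[0,0,0],0],[[0,0,-0.6],[0,0,0],0],[[0,0,-0.6],[0,0,0],0],[[0,0,-0.6],[0,0,0],0],[[0,0,-0.3],[0,0,0],0],[[0,0,0],[0,0,0],0],[[0,0,0],[0,0,0],0]])

```text
clock: 27.93
ee_pos: [0.5189, 0.016, 0.2344]
tcp_rot: [0.0, 0.765, 0.644, 0.0]
ft_force: [-0.1, -0.6, 0.1]
width: 0.0001
```

```bash
python3 shot.py w9; python3 -c "
from h import *
cv2.imwrite('pics/c9.png',cv2.resize(cv2.imread('pics/w9.png')[130:280,240:400],None,fx=4,fy=4,interpolation=cv2.INTER_CUBIC))
cv2.imwrite('pics/top9.png',env.grab_frame('top'))
cv2.imwrite('pics/scene9.png',cv2.resize(env.grab_frame('scene')[120:320,200:480],None,fx=2.8,fy=2.8))"
```

```text
[0.51889375 0.01600163 0.23440237] 0.00013816848343286344 [-0.10017774 -0.57278881  0.08047463] 80.15512202219132
```

View pics/c9.png

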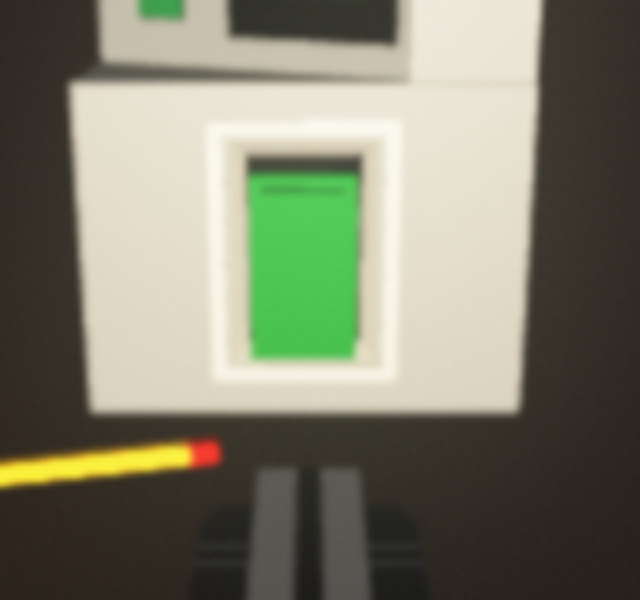

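View pics/scene9.png

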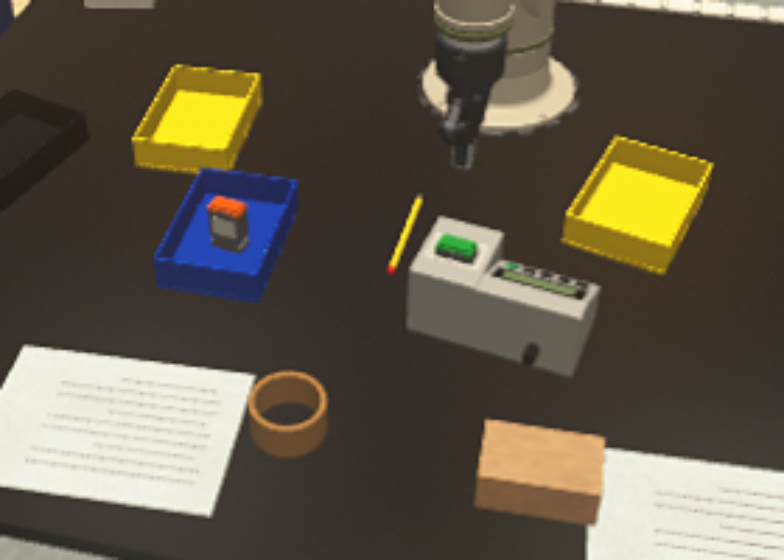

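View pics/top9.png

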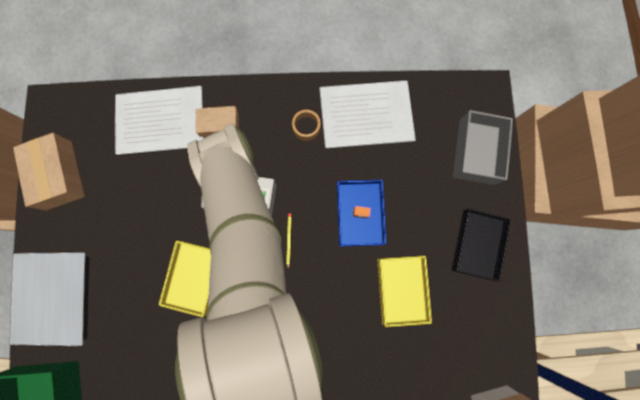

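The green pack is locked low in the bay, cap at (305,265) in the crop, inside the white rim and looking like the flat pack did at the start. The flat pack stands at (362,212) in the blue bin. The carton (217,121), tape roll (306,124) and pencil (289,240) are at their starting pixels.

```bash
python3 - <<'E'
from h import *
C=cam('wrist',sst('w9.npy')); g=lambda x,y:(240+(x+.5)/4-.5,130+(y+.5)/4-.5)
L=[(-.013,.023),(.013,.023),(.013,-.023),(-.013,-.023)]
px=[g(248,173),g(360,174),g(356,358),g(251,358)]
for z in (.104,.109,.124):
    p,e=fit(C,px,L,[.518,.016,-.16],z);print(z,p.round(4),np.sqrt((e**2).mean()).round(2))
print(env.sign_off())
E
```

```text
0.104 [ 0.5182  0.0143 -0.1766] 0.37
0.109 [ 0.5185  0.0158 -0.1766] 0.08
0.124 [ 0.5192  0.0201 -0.1766] 1.11
the job is handed in; nothing more can be done
None
```

The battery swap is finished and handed in at about 28 s of the 72 s allowed. `env.sign_off()` gave no verdict.

- **Flat pack:** I pressed it to the stop (wrist force peaked at 21 N, limit 25 N) and it sprang up. I lifted it out and set it down in the blue bin. It pressed the bin floor with 28 N as it touched down. It stands upright and released near the middle of the bin.
- **Charged pack:** It went into the bay with no noticeable side force. I released it, then pressed it to the stop with closed fingers (about 17 N).
- **Last checks:** The final wrist picture fits a locked pack best: top about 13 mm above the rim, roughly 0.5 mm from the bay's centre. A sprung-up pack fits clearly worse. In the last top view the carton, tape roll and pencil sit at their starting pixels, and the gripper was clear of everything, about 13 cm above the terminal.
- **Odd readings:** The gripper width read about 24.5 mm on the 26 mm packs. The gripper also sat about 2.5 mm higher after gripping the charged pack. I allowed for the second when lowering the pack into the bay, and neither caused a problem. No check failed.

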